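# Turn the carving blank end for end in its hold-down clamp

### The job

The carved end of the wooden blank is done: back the clamp's screw off just enough to free the blank (less than half a turn), turn the blank on its rest, without taking it out of the clamp, until the rough bark end points straight out of the clamp's open front, and tighten the screw fully again. Keep the blank flat and centred under the screw, and leave the other things on the bench where they are.

Things in the scene. Friction and masses are not known exactly. Their poses are not given: they have to be found in the camera images.
- rest (a point): Centre of the cork top of the round rest (80 mm diameter, 40 mm above the table) of the green hold-down clamp, fixed to the table. z: the vertical screw axis. +x points level to the clamp's column; -x is the open front, marked red on the base plate. Base plate: 12 mm thick, 70 wide, from 55 mm in front of the screw axis to 160 mm behind it.
- overhead_arm (a point): Middle of the clamp's overhead arm, which is 26 mm wide, 100 to 120 mm above the table, and runs from the column (36 x 44 mm, 120 mm high, its near face 120 mm from the screw axis) to a 36 mm boss round the screw axis. The blank's ends pass freely under it and clear the column; a gripper holding an end does not.
- knob (a joint): Angle of the screw handle (rad): 0 is fully tight, at a hard stop; grows as it is backed off, counter-clockwise from above. 1 rad raises the pad 2.5 mm; the pad lets go of the blank at about 0.5 rad; at 1.3 rad there are 2 mm of air. It stays where it is left and takes about 0.15 N m to turn.
- knob_grip (a point): Centre of the red bar handle on top of the screw: 44 mm long, 14 wide, 30 high. Its x axis lies along the bar and turns with it (parallel to the clamp's x axis at 0 rad). The point is about 148 mm above the table when tight; the bar's underside is 11 mm lower.
- pad: Rubber-faced pad, 40 mm diameter, sprung, on the lower end of the screw; it presses on the middle of the blank's top with about 19 N when fully tight. Origin: centre of its underside.
- blank_center (a point): Centre (half-way up) of the wooden carving blank, loose on the rest under the pad: 196 mm long, 36 thick (top 76 mm above the table), about 0.3 kg; the middle 90 mm is 74 mm wide, each end beyond it is 42 mm wide. Its x axis points along its length to the rough end; z up.
- rough_end (a point): Point on the blank's mid-line near the tip of its rough end (dark bark), half-way up, 88 mm from the blank's centre and 10 mm from the tip. Can be gripped here across its 42 mm width; below is at least 28 mm of air.
- carved_end (a point): The same at the opposite, already carved end (pale wood), 88 mm from the blank's centre.
- gouge_mid (a point): Bystander, to be left alone: carving gouge lying down, length 200 mm; a point in its middle, half-way up.
- sander_mid (a point): Bystander, to be left alone: cork sanding block 110 x 60 x 35 mm; a point in its middle, half-way up.
- offcut_mid (a point): Bystander, to be left alone: wood offcut 120 x 55 x 30 mm; a point in its middle, half-way up.
- mallet_mid (a point): Bystander, to be left alone: hammer lying down, length 260 mm; a point in its middle, half-way up.
- brush_mid (a point): Bystander, to be left alone: flat brush lying down, length 220 mm; a point in its middle, half-way up.
- wax_mid (a point): Bystander, to be left alone: wax tin, 80 diameter, height 60 mm; a point in its middle, half-way up.
- glue_mid (a point): Bystander, to be left alone: glue bottle, 60 diameter, height 170 mm; a point in its middle, half-way up.
Mind the look-alikes: they are no part of the job. What is shaped like the part that bears rest but purple is not meant.

How it is judged (in metres and radians):
On the way, in this order (a step that is already met when the one before it is completed fails the run):
1. the screw is backed off so that the pad lets go of the blank (value of joint knob above 0.6 rad), for 0.2 s.
2. with the screw still backed off, the blank is turned so that its rough end points out of the open front (angle between the x axis of blank_center and the x axis of rest, either way round below 0.2 rad and x of rough_end in the frame of rest below -0.06 m and value of joint knob above 0.6 rad), for 0.2 s.
3. the screw is tight again (value of joint knob below 0.25 rad), for 0.2 s.
At the end, for the whole second after the job is handed in: The blank lies flat (within 0.08 rad) and centred (within 15 mm) on the rest, its rough end pointing out of the open front within 0.2 rad; the screw is tight (below 0.25 rad) and the pad presses on the blank with over 4 N (angle between the x axis of blank_center and the x axis of rest, either way round below 0.2 rad and x of rough_end in the frame of rest below -0.06 m and value of joint knob below 0.25 rad and contact force between pad and anything else above 4 N and horizontal distance between blank_center and rest below 0.015 m and angle between blank_center's own z axis and vertical below 0.08 rad); the robot touches nothing.
It fails at once if the screw is backed off far more than half a turn (value of joint knob above 3.4 rad).
It fails at once if the blank is taken out of the clamp or far off centre (over 35 mm) (horizontal distance between blank_center and rest above 0.035 m).
It fails at once if a bystander is moved by more than 30 mm (distance of any of gouge_mid, sander_mid, offcut_mid, mallet_mid, brush_mid, wax_mid, glue_mid from where it was at the start of the episode above 0.03 m).
It also fails if it takes over 72 s, if anything falls off the work surface, if the arm or the gripper's body presses on something with over 40 N, if the wrist force passes 120 N, or if a joint passes its speed limit or range.

### The arm

A 6-joint arm with a two-finger parallel gripper is mounted at the origin on the work surface. World frame = base frame: x ahead of the robot, y to its left, z up, the work surface at z = 0. Lengths are in mm, angles in rad, forces in N, time in s.
With the tool pointing down it reaches from about 325 to 900 mm from the base axis. Payload 6.1 kg.
Tool frame: the origin (TCP) lies on the centre line of the jaws, within the pads' length; the fingertips stand 25 mm ahead of it and the grasp point (between the pads) lies 6 mm ahead of it (robot.tcp_to_tips is the distance from the TCP to the fingertips, in mm); x points along the fingers, y is the direction in which the jaws open and shut, and the axes are right-handed (so a half turn about x gives the same grasp; the last joint's range is limited). The gripper opens to 85 mm and grips with 20 to 120 N. Pads are 22 mm wide; open, the fingers measure 114 mm over their backs; the gripper's body (76 mm by 85 mm) begins 54 mm behind the grasp point. The pads swing forward as they close: fully open they stand 13 mm farther back than shut.
Start: joints at [-1.338, 0.22, 1.526, -0, 1.395, -0.126], TCP at [219.462, -585.194, 256.3] pointing down, gripper open.
Joint ranges: [-2.98, 2.98], [-0.91, 2.08], [0.09, 2.57], [-1.24, 4.39], [0.2, 2.65], [-2.68, 2.68]. Speed limits (rad/s): [2.57, 2.57, 3.01, 3.14, 3.14, 3.14].

### API

Orientations are given as a 3x3 rotation matrix whose columns are the frame's x, y, z axes.
In Python, from plant import robot gives the robot as it stands. Calls block until the motion is done:
- robot.goto(position, orientation): joint-space move of the TCP to a pose.
- robot.movel(position, ori=None, speed=150, stop_force=None): straight line of the TCP; ori=None keeps the orientation; speed is the mean speed in mm/s. With stop_force (N) it stops when the force on the tool has changed by that much, and returns True; else False.
- robot.goto_joints(angles): joint-space move.
- robot.grip(opening, effort=None): finger opening in mm; effort is the grip in N (None keeps the last); returns when the fingers have stopped.
- robot.pause(seconds).
- robot.ik(position, orientation): joint angles nearest the present ones, or None.
- robot.state(): the state.
- robot.camera(name): name is "side" or "top"; returns the picture (420x560x3 uint8, red, green, blue); there is no depth.
- robot.camera_params(name): a dict with "mtx" (3x3 intrinsics, pixels), "R" (3x3) and "t" (3): a world point X has camera coordinates R X + t. Camera axes: x right, y down, z forward; pixel columns grow to the right and rows downward; lengths in mm; the calibration is good to about 2 mm. A picture is of the moment at which its call begins. camera_params takes no time and is no camera call.
A pose or a line that the arm cannot do raises robot.MotionError and nothing moves.
- robot.close_job(): hands the job in, once; it reports no verdict.
Trained networks look in the newest picture that a camera, given by its name, has taken for a name from the list of things; names that differ only in an ending like _2 or _b are one class to them, and where a whole thing is asked for, a point or a joint stands for the part that bears it (a point fixed in the world has none). Each returns a list of dicts, best first, with "conf" (0 to 1); they miss things now and then, are a little off and sometimes report something else, mostly with a low value. They report only what shows in the picture. A call takes as long as a camera call. They do not tell look-alikes from the thing itself.
- robot.spot_in(camera, label): "centre" ([x, y, z] in mm, in the coordinates of the camera as it stood for that picture, good to about 4 mm: the middle of the surface that is visible of it).
- robot.place_of(camera, label): "centre" ([x, y, z] in mm, in the coordinates of the camera as it stood for that picture, good to about 4 mm: a listed point, or the origin of a listed thing).
The state is a dict: "t": time; "joint_positions": joint angles; "qd": joint speeds; "joint_torque": joint torques, N m; "tool_pos": TCP position; "orientation": TCP orientation; "force": force on the tool from outside, world axes, zero at the start; "moment": the same for the moment, N m; "grip_width": finger opening in mm.
Only numpy, scipy, OpenCV 4.12 (cv2) and the standard library are available. Lean on these libraries where they do the work, as an engineer would, in place of code of your own. Each camera call takes 0.05 s, during which the arm holds its last target. There are 200 camera calls.

## Working session

There is one attempt and no reset: what is moved stays moved. The work goes in short steps, each a Python script; the robot and the scene stay as the last script left them, time stands still between calls to the robot, and variables do not carry over. Pictures are saved under pics/ and viewed, about 8 in all and at most 12, crops included, and the job is handed in when it is done.

```bash
mkdir -p pics; cat > h.py <<'E'
import numpy as np, cv2
from plant import robot
def cam(n):
    p=robot.camera_params(n); return np.array(p["mtx"]),np.array(p["R"]),np.array(p["t"]).ravel()
def toworld(n,c):
    K,R,t=cam(n); return R.T@(np.array(c)-t)
def proj(n,X):
    K,R,t=cam(n); q=K@(R@np.array(X)+t); return q[:2]/q[2]
def ray(n,px,z):
    K,R,t=cam(n); d=R.T@np.linalg.solve(K,[px[0],px[1],1.]); o=-R.T@t
    return o+d*(z-o[2])/d[2]
def shot(n,f): 
    im=robot.camera(n); cv2.imwrite(f"pics/{f}.png",im[:,:,::-1]); return im
def find(n,lab):
    return [(round(d["conf"],2),toworld(n,d["centre"]).round(0).tolist(),proj(n,toworld(n,d["centre"])).round().tolist()) for d in robot.place_of(n,lab)]
E
python3 - <<'E'
from h import *
for n in("top","side"):
    shot(n,n+"0")
    K,R,t=cam(n); print(n,(-R.T@t).round(),K.round(0).tolist(),R.round(2).tolist())
    for l in("rest","knob_grip","blank_center","rough_end","carved_end","overhead_arm"): print(l,find(n,l))
print(robot.state())
E
```

```text
top [ 346.   18. 1753.] [[487.0, 0.0, 276.0], [0.0, 487.0, 206.0], [0.0, 0.0, 1.0]] [[-0.02, -1.0, 0.01], [-1.0, 0.02, -0.08], [0.08, -0.01, -1.0]]
rest [(0.9, [180.0, 259.0, 43.0], [206.0, 296.0]), (0.72, [323.0, -78.0, 45.0], [302.0, 252.0]), (0.71, [756.0, -181.0, 37.0], [327.0, 129.0]), (0.61, [597.0, 33.0, 40.0], [268.0, 175.0])]
knob_grip [(0.66, [175.0, 256.0, 152.0], [202.0, 300.0]), (0.55, [597.0, 29.0, 149.0], [269.0, 170.0]), (0.53, [749.0, -180.0, 149.0], [330.0, 124.0]), (0.4, [683.0, 18.0, 59.0], [272.0, 150.0]), (0.38, [325.0, -74.0, 151.0], [302.0, 251.0])]
blank_center [(0.86, [599.0, 32.0, 60.0], [268.0, 173.0])]
rough_end [(0.85, [681.0, 19.0, 58.0], [271.0, 151.0]), (0.69, [431.0, 484.0, 12.0], [143.0, 225.0]), (0.25, [593.0, 27.0, 148.0], [269.0, 171.0])]
carved_end [(0.65, [509.0, 47.0, 59.0], [265.0, 199.0])]
overhead_arm [(0.88, [392.0, -108.0, 109.0], [311.0, 231.0]), (0.78, [666.0, 24.0, 112.0], [270.0, 152.0]), (0.73, [252.0, 264.0, 109.0], [201.0, 276.0]), (0.61, [822.0, -203.0, 114.0], [335.0, 105.0]), (0.51, [432.0, 483.0, 11.0], [143.0, 225.0])]
side [ 
[... 1070 characters left out ...]
9472363e+00, -1.26086324e-01]), 'qd': array([ 5.74596753e-04,  1.04396622e-04, -1.55846624e-03, -8.25844115e-04,
        5.12696494e-05,  1.27311024e-03]), 'joint_torque': array([-1.05274019e-03, -4.96691895e+01, -3.89645398e+01, -1.96609994e-04,
        5.57127751e-04,  5.57529660e-06]), 'tool_pos': array([ 219.44065493, -585.19870311,  256.32789283]), 'orientation': array([[-4.96076906e-05,  3.51136577e-01, -9.36324250e-01],
       [-2.80336240e-05, -9.36324252e-01, -3.51136576e-01],
       [-9.99999998e-01,  8.82948736e-06,  5.62925145e-05]]), 'force': array([-0.23761651, -1.3443597 , -0.06237833]), 'moment': array([-0.00557639, -0.01528584,  0.02814662]), 'grip_width': 85.30940070682745}
```

View pics/top0.png

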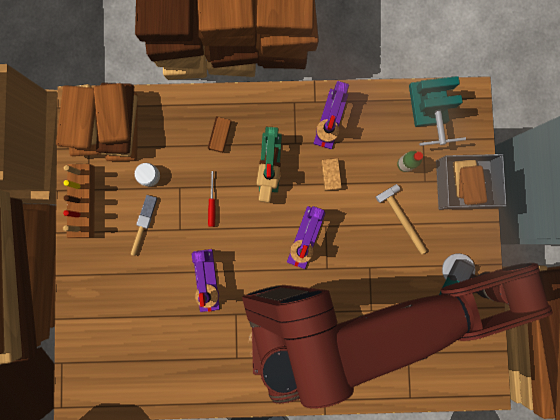

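View pics/side0.png

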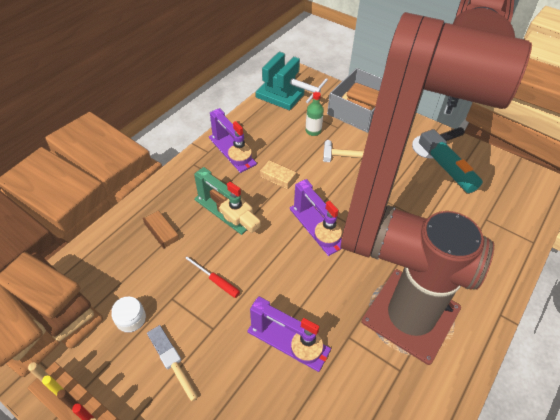

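Candidates for the clamp in the top view are the green one at (268,173), holding the blank, and purple look-alikes at (206,296), (302,252) and (327,129). The teal vise at (440,100) is a different thing. I choose the green clamp. The rough bark end points to the column and the pale carved end points out of the front at (265,199). Next I refine the pose and check it in a crop.

```bash
cat > a.py <<'E'
from h import *
from collections import defaultdict
D=defaultdict(list)
for k in range(4):
  for n in("top","side"):
    im=robot.camera(n)
    for l in("rest","knob_grip","blank_center","rough_end","carved_end","overhead_arm"):
        for d in robot.place_of(n,l):
            w=toworld(n,d["centre"])
            if np.hypot(*(w[:2]-[596,29]))<115 and (l!="knob_grip" or w[2]>120) and (l!="rough_end" or w[0]>640): D[l,n].append(w); break
for k,v in D.items(): print(k,len(v),np.mean(v,0).round(1),np.std(v,0).round(1))
c=np.array([596,29.]);yaw=-.13
u=np.array([np.cos(yaw),np.sin(yaw)]);v=np.array([-u[1],u[0]])
def P(a,b,z): q=c+a*u+b*v; return [q[0],q[1],z]
S=6;out=[]
for n in("top","side"):
    im=robot.camera(n)[:,:,::-1]; o=(proj(n,[620,25,80])-[32,40]).astype(int)
    cr=cv2.resize(im[o[1]:o[1]+80,o[0]:o[0]+64],None,fx=S,fy=S,interpolation=cv2.INTER_CUBIC)
    for pl in([P(0,13,120),P(156,13,120),P(156,-13,120),P(0,-13,120)],[P(-55,35,12),P(160,35,12),P(160,-35,12),P(-55,-35,12)],[P(-22,7,163),P(22,7,163),P(22,-7,163),P(-22,-7,163)]):
        q=np.array([(proj(n,p)-o+.5)*S for p in pl]).round().astype(np.int32); cv2.polylines(cr,[q],True,(255,255,0),1)
    out.append(cr)
cv2.imwrite("pics/crop1.png",np.hstack(out))
print(robot.state()["t"])
E
python3 a.py
```

```text
('rest', 'top') 4 [593.8  33.9  39.4] [1.6 1.5 0.9]
('knob_grip', 'top') 4 [596.7  29.6 148. ] [0.2 0.7 1.1]
('blank_center', 'top') 4 [599.3  31.2  61.3] [1.1 0.4 1.1]
('carved_end', 'top') 4 [552.5  39.9  60. ] [75.3 12.   0.8]
('overhead_arm', 'top') 4 [666.4  24.7 110.6] [0.5 1.5 1.6]
('rest', 'side') 4 [598.2  27.   42.9] [0.9 1.  0.7]
('knob_grip', 'side') 4 [596.   30.8 149.3] [1.  0.5 1.1]
('blank_center', 'side') 3 [594.5  31.1  59.6] [1.2 1.  0.7]
('rough_end', 'side') 4 [680.5  16.7  62.5] [0.9 1.  1.4]
('carved_end', 'side') 4 [568.5  32.4  66.4] [63.7  9.  25.6]
('overhead_arm', 'side') 4 [645.5  22.9  92. ] [28.   4.7 28. ]
('rough_end', 'top') 3 [682.9  18.6  58.1] [1.5 1.7 1.5]
3.6
```

View pics/crop1.png

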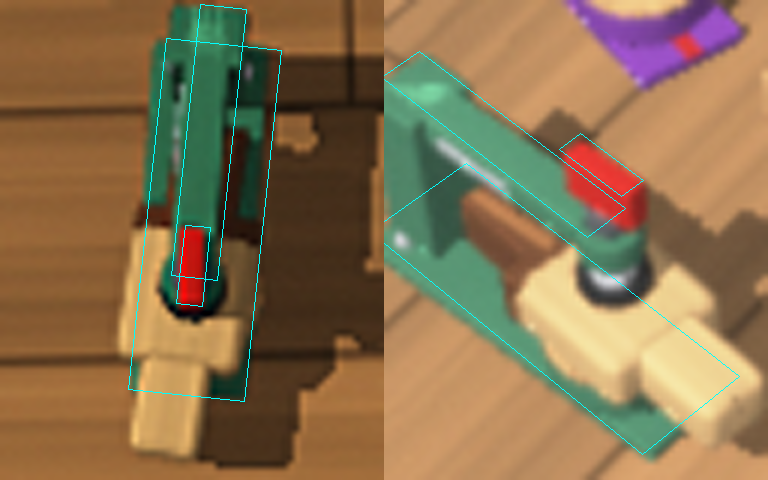

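The crop confirms the green clamp: red bar near (195,265) and carved end at (165,420), with bark toward the column. The overlay at yaw -0.13 sits clockwise of the arm, so the clamp yaw is about -0.075 and the centre about (596.5,30). Now I back the screw off.

```bash
cat >> h.py <<'E'
C=np.array([596.5,30.]);YAW=-.075
def ori(a): return np.array([[0,np.cos(a),np.sin(a)],[0,np.sin(a),-np.cos(a)],[-1,0,0]])
def st(m=""):
    s=robot.state(); print(m,"t",round(s["t"],1),s["tool_pos"].round(1),"F",np.round(s["force"],1),"M",np.round(s["moment"],2),"g",round(s["grip_width"],1),"q6",round(s["joint_positions"][5],2),flush=True)
E
cat > b.py <<'E'
from h import *
a0=YAW-np.pi/2
robot.goto([*C,225],ori(a0)); st("above")
robot.grip(45,40); st("open")
hit=robot.movel([*C,158],ori(a0),speed=80,stop_force=8); st(f"down {hit}")
if not hit:
    robot.grip(0,45); st("gripped")
    for d in(.5,1.0,1.45):
        robot.goto([*C,158+2.5*d],ori(a0+d)); st(d)
shot("side","side1"); im=shot("top","top1")
E
python3 b.py
python3 - <<'E'
import cv2,numpy as np
a=cv2.imread('pics/side1.png')[130:260,160:310];b=cv2.imread('pics/top1.png')[100:230,200:350]
cv2.imwrite('pics/c2.png',cv2.resize(np.hstack([a,b]),None,fx=2.6,fy=2.6,interpolation=2))
E
```

```text
above t 6.2 [596.6  29.2 225.1] F [-0.4  0.1  0.1] M [-0.04  0.03  0.03] g 85.3 q6 1.56
open t 6.6 [596.5  29.9 225. ] F [-0.1  0.8  0.4] M [-0.02  0.    0.  ] g 44.9 q6 1.56
down False t 7.6 [597.   30.  158.7] F [ 0.2 -1.2  0.1] M [-0.02 -0.01 -0.02] g 45.1 q6 1.56
gripped t 8.0 [596.8  28.7 158.9] F [-1.3 -4.8  3.6] M [-0.7   0.25  0.09] g 13.1 q6 1.56
0.5 t 8.6 [596.7  29.9 160. ] F [-3.2 -0.8  5. ] M [-0.07  0.4   0.07] g 13.1 q6 1.07
1.0 t 9.1 [595.9  30.9 161.2] F [-6.6  2.2  8.4] M [0.43 0.98 0.08] g 13.3 q6 0.57
1.45 t 9.6 [594.9  31.3 162.3] F [-10.3   2.9  10.2] M [0.59 1.71 0.06] g 13.0 q6 0.12
```

View pics/c2.png

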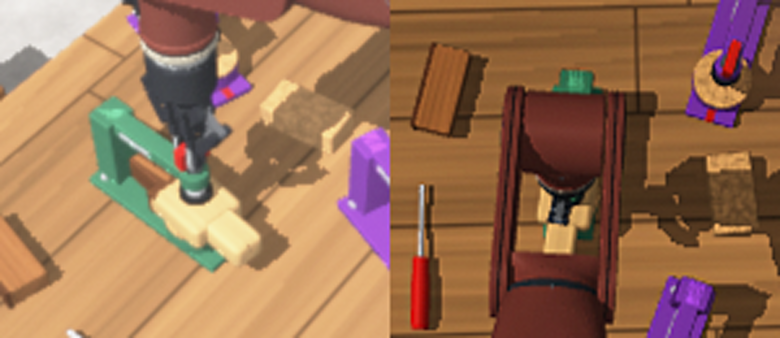

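```bash
sed -i 's/^C=.*;/C=np.array([595,29.]);/' h.py; cat > c.py <<'E'
from h import *
robot.grip(45); st("rel"); 
p=robot.state()["tool_pos"]
robot.movel([p[0],p[1],215],None,speed=150)
robot.goto([470,30,215],ori(-1.72)); st("front")
for n in("top","side"):
    shot(n,n+"2")
    for l in("knob_grip","blank_center","rough_end","carved_end"): print(n,l,[f for f in find(n,l) if np.hypot(f[1][0]-596,f[1][1]-29)<115])
a=cv2.imread('pics/side2.png')[150:250,190:290];b=cv2.imread('pics/top2.png')[110:210,220:320]
cv2.imwrite('pics/c3.png',cv2.resize(np.hstack([a,b]),None,fx=4,fy=4,interpolation=2))
E
python3 c.py
```

```text
rel t 10.1 [596.5  29.9 161.3] F [-0.2 -0.6  0.4] M [ 0.01 -0.    0.02] g 45.3 q6 0.11
front t 12.0 [469.9  30.  214.5] F [-0.4  0.1  0.1] M [ 0.    0.03 -0.01] g 45.3 q6 1.62
top knob_grip [(0.52, [596.0, 29.0, 152.0], [269.0, 170.0])]
top blank_center [(0.67, [597.0, 33.0, 58.0], [268.0, 174.0]), (0.62, [685.0, 18.0, 57.0], [272.0, 149.0])]
top rough_end [(0.73, [683.0, 19.0, 58.0], [271.0, 150.0])]
top carved_end [(0.69, [666.0, 25.0, 108.0], [269.0, 152.0])]
side knob_grip [(0.57, [598.0, 30.0, 152.0], [232.0, 187.0])]
side blank_center [(0.97, [595.0, 32.0, 58.0], [234.0, 209.0])]
side rough_end [(0.82, [682.0, 15.0, 64.0], [216.0, 191.0])]
side carved_end [(0.74, [508.0, 43.0, 59.0], [255.0, 224.0])]
```

View pics/c3.png

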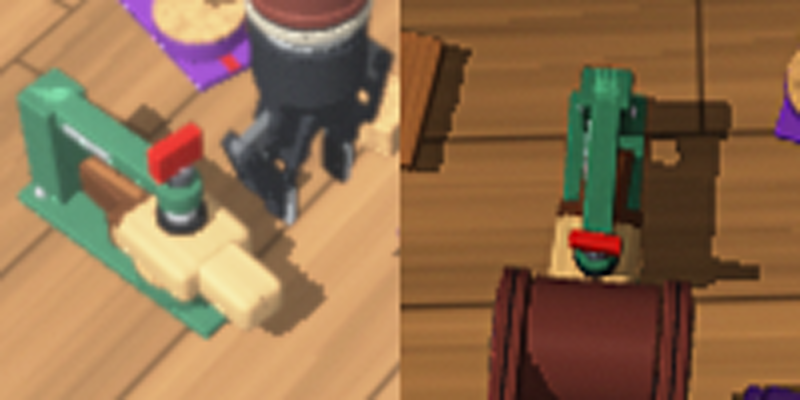

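The bar now lies transverse, so the screw is backed off by about 1.4 rad, and the blank hasn't moved. Next I grip the carved end and swing it toward -y.

```bash
cat >> h.py <<'E'
def swing(b0,b1,sgn,z,off,c=None):
    # blank angle b0->b1; sgn=+1 rough end held, -1 carved end
    c=C if c is None else c
    for b in np.linspace(b0,b1,int(np.ceil(abs(b1-b0)/.2))+1)[1:]:
        p=c+sgn*88*np.array([np.cos(b),np.sin(b)])
        robot.movel([*p,z],ori(b+off),speed=70)
        f=robot.state()["force"]
        if np.linalg.norm(f)>30: st(f"STOP b={b:.2f}"); return False
    return True
E
cat > d.py <<'E'
from h import *
b=-.153; off=-np.pi/2; p=C+[0.5,1.5]-88*np.array([np.cos(b),np.sin(b)])
robot.grip(66)
robot.goto([*p,150],ori(b+off)); st("above")
hit=robot.movel([*p,68],ori(b+off),speed=90,stop_force=8); st(f"down {hit}")
if not hit:
    robot.grip(30,30); st("grip")
    ok=swing(b,1.5,-1,68,off); st(f"swung {ok}")
for n in("top","side"):
    shot(n,n+"3")
    for l in("blank_center","rough_end","carved_end"): print(n,l,[f for f in find(n,l) if np.hypot(f[1][0]-596,f[1][1]-29)<115])
a=cv2.imread('pics/side3.png')[150:250,190:290];b=cv2.imread('pics/top3.png')[110:210,220:320]
cv2.imwrite('pics/c4.png',cv2.resize(np.hstack([a,b]),None,fx=4,fy=4,interpolation=2))
E
python3 d.py
```

```text
above t 13.2 [507.6  44.  149. ] F [0.  0.8 0.3] M [-0.02  0.03 -0.01] g 66.1 q6 1.65
down False t 14.3 [509.1  43.9  68.7] F [-0.3 -0.7 -0.5] M [-0.05 -0.05 -0.05] g 65.9 q6 1.66
grip t 14.6 [509.1  43.9  68.7] F [-1.1  0.4  4. ] M [ 0.09  0.11 -0.02] g 41.5 q6 1.66
swung True t 18.1 [588.8 -58.8  68.2] F [-0.2 -1.2  5. ] M [-0.01  0.21  0.06] g 41.7 q6 -0.15
top blank_center [(0.67, [601.0, 28.0, 61.0], [269.0, 173.0])]
top rough_end [(0.58, [603.0, 119.0, 61.0], [243.0, 173.0])]
top carved_end [(0.62, [666.0, 26.0, 110.0], [269.0, 152.0]), (0.56, [589.0, -59.0, 58.0], [294.0, 176.0])]
side blank_center [(0.63, [593.0, 27.0, 58.0], [236.0, 208.0]), (0.47, [589.0, -65.0, 58.0], [255.0, 190.0])]
side rough_end [(0.94, [602.0, 116.0, 63.0], [215.0, 224.0])]
side carved_end [(0.96, [590.0, -67.0, 57.0], [255.0, 190.0])]
```

View pics/c4.png

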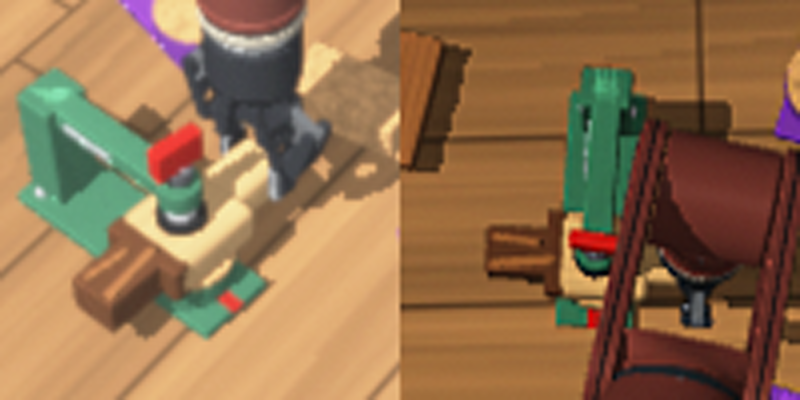

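The blank has turned a quarter: the rough end is at about (602,117) and the base's red front mark is visible. I now regrip at the rough end and swing it to the front.

```bash
cat > e.py <<'E'
from h import *
b=1.5; off=-np.pi/2; e=np.array([np.cos(b),np.sin(b)])
robot.grip(66); q=robot.state()["tool_pos"]
robot.movel([q[0],q[1],230],None,speed=200)
p=C+[.5,.5]+88*e
robot.goto([*p,230],ori(b+off))
hit=robot.movel([*p,68],ori(b+off),speed=110,stop_force=8); st(f"down {hit}")
if not hit:
    robot.grip(30,30); st("grip")
    ok=swing(b,YAW+np.pi,1,68,off); st(f"swung {ok}")
    if ok:
        robot.grip(66); q=robot.state()["tool_pos"]; robot.movel([q[0],q[1],225],None,speed=200); st("up")
        robot.goto([430,30,260],ori(YAW-np.pi/2+1.4))
for n in("top","side"):
    shot(n,n+"4")
    for l in("blank_center","rough_end","carved_end","knob_grip"): print(n,l,[f for f in find(n,l) if np.hypot(f[1][0]-596,f[1][1]-29)<115])
a=cv2.imread('pics/side4.png')[150:250,190:290];b=cv2.imread('pics/top4.png')[110:210,220:320]
cv2.imwrite('pics/c5.png',cv2.resize(np.hstack([a,b]),None,fx=4,fy=4,interpolation=2)); st()
E
python3 e.py
```

```text
down False t 22.2 [602.4 117.3  68.9] F [0.  0.1 0.2] M [ 0.02 -0.01 -0.  ] g 65.6 q6 0.13
grip t 22.5 [602.1 117.3  68.7] F [-0.2 -0.6  4.3] M [-0.03  0.16 -0.04] g 41.4 q6 0.13
swung True t 25.6 [507.9  35.6  68.5] F [-0.2  1.4  7.1] M [ 0.24 -0.16  0.11] g 41.3 q6 -1.58
up t 26.9 [505.8  35.7 223.6] F [ 0.1 -0.3 -0.4] M [0.02 0.   0.  ] g 65.9 q6 -1.58
top blank_center [(0.74, [605.0, 31.0, 62.0], [268.0, 172.0])]
top rough_end [(0.74, [512.0, 40.0, 56.0], [266.0, 198.0])]
top carved_end [(0.62, [686.0, 21.0, 60.0], [271.0, 149.0])]
top knob_grip [(0.47, [599.0, 28.0, 154.0], [269.0, 169.0])]
side blank_center [(0.71, [597.0, 30.0, 60.0], [234.0, 207.0])]
side rough_end [(0.94, [509.0, 35.0, 64.0], [256.0, 221.0]), (0.21, [594.0, 28.0, 81.0], [235.0, 203.0])]
side carved_end [(0.97, [687.0, 20.0, 57.0], [214.0, 193.0])]
side knob_grip [(0.68, [594.0, 29.0, 153.0], [233.0, 187.0])]
 t 28.9 [430.  30. 260.] F [-1.   0.8 -0.2] M [ 0.02 -0.02  0.03] g 66.0 q6 0.13
```

View pics/c5.png

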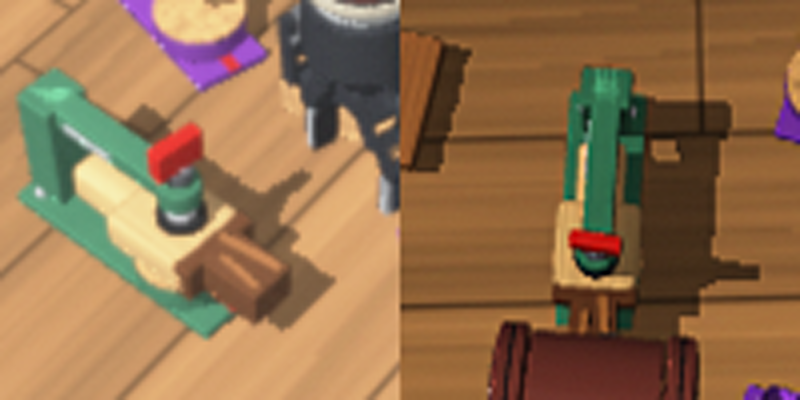

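The blank is aligned: measured axis -0.096 against clamp yaw -0.075, with its centre about 2–3 mm off. Now I tighten.

```bash
cat > f.py <<'E'
from h import *
a0=YAW-np.pi/2; K=np.array([595.7,29.3]); d=1.42
robot.grip(45,40)
robot.goto([*K,228],ori(a0+d))
hit=robot.movel([*K,161],ori(a0+d),speed=80,stop_force=8); st(f"down {hit}")
if not hit:
    robot.grip(0,45); st("gripped")
    for d in(1.0,.6,.3,.1,0,-.06):
        robot.goto([*K,157.5+2.5*d],ori(a0+d)); st(d)
        if abs(robot.state()["moment"][2])>1.5: print("stop reached"); break
    robot.grip(45); st("rel"); q=robot.state()["tool_pos"]; robot.movel([q[0],q[1],228],None,speed=150)
    robot.goto([400,30,300],ori(a0))
for k in range(2):
  for n in("top","side"):
    shot(n,n+"5")
    for l in("blank_center","rough_end","carved_end","knob_grip"): print(n,l,[f for f in find(n,l) if np.hypot(f[1][0]-596,f[1][1]-29)<115])
a=cv2.imread('pics/side5.png')[150:250,190:290];b=cv2.imread('pics/top5.png')[110:210,220:320]
cv2.imwrite('pics/c6.png',cv2.resize(np.hstack([a,b]),None,fx=4,fy=4,interpolation=2)); st()
E
python3 f.py
```

```text
down False t 31.0 [596.2  29.3 161.6] F [ 0.6  0.8 -0.2] M [-0.    0.02 -0.04] g 44.7 q6 0.14
gripped t 31.4 [594.6  29.8 161.8] F [-7.2  0.8  5.8] M [ 0.31  1.06 -0.02] g 12.9 q6 0.14
1.0 t 31.9 [595.1  29.6 160.8] F [-4.9  1.7  4.9] M [ 0.09  0.83 -0.09] g 13.4 q6 0.56
0.6 t 32.3 [595.4  29.2 159.8] F [-5.1  0.1  6.2] M [-0.15  0.81 -0.1 ] g 13.1 q6 0.96
0.3 t 32.7 [595.5  28.9 159.1] F [-3.8 -1.   5.6] M [-0.32  0.71 -0.1 ] g 13.2 q6 1.26
0.1 t 33.0 [595.5  28.6 158.6] F [-4.8 -2.5  5.9] M [-0.44  0.8  -0.11] g 13.5 q6 1.46
0 t 33.3 [595.5  28.5 158.4] F [-4.8 -1.9  6.3] M [-0.55  0.8  -0.1 ] g 13.4 q6 1.56
-0.06 t 33.5 [595.5  28.5 158.3] F [-4.9 -3.6  6.9] M [-0.53  0.93  0.99] g 13.3 q6 1.62
rel t 33.9 [595.7  29.4 157.2] F [ 0.3  0.6 -0.5] M [-0.04 -0.02  0.02] g 45.1 q6 1.62
top blank_center [(0.91, [604.0, 29.0, 60.0], [269.0, 172.0])]
top rough_end [(0.59, [514.0, 34.0, 56.0], [268.0, 198.0])]
top carved_end [(0.77, [687.0, 22.0, 55.0], [270.0, 149.0])]
top knob_grip [(0.68, [596.0, 32.0, 40.0], [268.0, 175.0]), (0.38, [598.0, 29.0, 148.0], [269.0, 170.0])]
side blank_cente
[... 153 characters left out ...]
 [214.0, 192.0])]
side knob_grip [(0.55, [595.0, 30.0, 149.0], [233.0, 188.0])]
top blank_center [(0.96, [604.0, 31.0, 61.0], [268.0, 172.0])]
top rough_end [(0.91, [515.0, 37.0, 61.0], [267.0, 197.0])]
top carved_end [(0.84, [689.0, 21.0, 58.0], [271.0, 148.0])]
top knob_grip [(0.61, [597.0, 28.0, 149.0], [269.0, 170.0])]
side blank_center [(0.71, [596.0, 31.0, 57.0], [234.0, 208.0])]
side rough_end [(0.57, [511.0, 35.0, 64.0], [255.0, 221.0])]
side carved_end [(0.76, [689.0, 19.0, 57.0], [214.0, 192.0]), (0.68, [663.0, 20.0, 108.0], [219.0, 185.0])]
side knob_grip [(0.68, [597.0, 30.0, 148.0], [232.0, 188.0])]
 t 36.4 [400.   30.  300.1] F [ 0.7 -0.1  0.4] M [0.04 0.01 0.01] g 45.0 q6 1.52
```

View pics/c6.png

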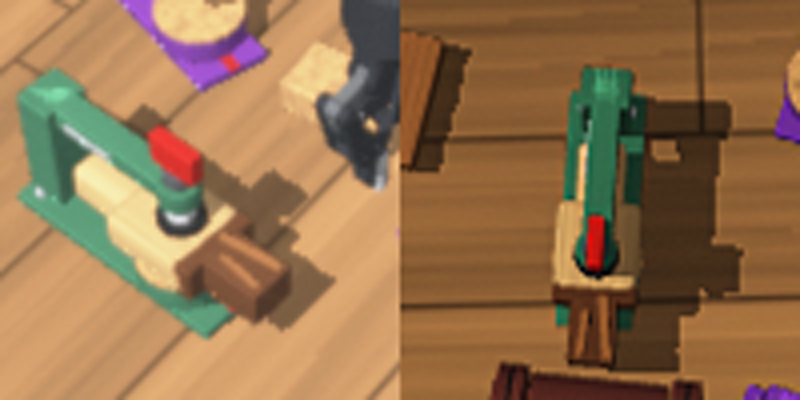

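The wrist moment jumped to 1 N m at the hard stop, the bar is back along the clamp axis, and the blank's rough end points out of the front. I'm handing it in.

```bash
python3 -c "
from h import *
robot.close_job(); st()"
```

```text
the job is handed in; nothing more can be done
the job is handed in; nothing more can be done
```

The job is done and handed in; the robot reports no verdict. The clock stood at about 36.4 s of the allowed 72 s.

**What I did:**
- I backed the green clamp's screw off by about 1.4 rad.
- I turned the blank in two swings about the screw axis. The first held the carved end, and the second held the rough end.
- I tightened the screw again until it met its stop and moved the arm clear.

**Last checks:**

| Check | Result |
|---|---|
| Screw | The wrist moment jumped to about 1 N m at the stop, and the bar lies along the clamp axis as it did at the start. |
| Rough end | It points out of the open front, within about 0.03 rad of my estimate of the clamp axis. |
| Centring | The blank is about 3–4 mm off centre from its two end points. The cameras disagreed on its centre: the top view gave about 8 mm, the side view about 1 mm. The limit is 15 mm. |
| Flatness | It looks flat in the pictures. I did not measure the tilt. |
| Pad force | I could not measure it. I infer it from the screw being at its stop. |
| Bystanders | I saw no contact with any of them, but I did not measure their final positions. |

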